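Put the printmaker's tools back in their trays

ROBOT

A 7-joint arm with a two-finger parallel gripper is mounted at the origin on the work surface. World frame = base frame: x ahead of the robot, y to its left, z up, the work surface at z = 0. Lengths are in m, angles in rad, forces in N, time in s.
With the tool pointing down it reaches from about 0.4 to 0.875 m from the base axis. Payload 19.3 kg.
Tool frame: the origin (TCP) lies midway between the tips of the shut fingers; the grasp point (between the pads) lies bot.pinch_z behind it (bot.pinch_z is the distance from the TCP to the grasp point, in m); z points along the fingers, y is the line along which they close (so a half turn about z gives the same grasp; the last joint's range is limited). The gripper opens to 85 mm and grips with 20 to 120 N. Pads are 22 mm wide; open, the fingers measure 114 mm over their backs; the gripper's body (76 mm by 85 mm) begins 54 mm behind the grasp point. The pads swing forward as they close: fully open they stand 13 mm farther back than shut.
Start: joints at [1.144, 0.521, -0.036, 1.599, 0.021, 1.021, -0.113], TCP at [0.218, -0.586, 0.231] pointing down, gripper open.
Joint ranges: [-2.91, 2.91], [-0.3, 2.13], [-1.5, 1.42], [0.17, 2.43], [-1.26, 4.41], [0.16, 1.93], [-2.52, 2.52]. Speed limits (rad/s): [1.89, 1.89, 2.39, 2.39, 3.01, 3.01, 3.01].

INTERFACE

Orientations are given as [roll, pitch, yaw] about the fixed x, y, z axes, in that order (R = Rz(yaw) Ry(pitch) Rx(roll)).
In Python, from workcell import readout, grab_frame, camera_info, workorder, bot gives the robot as it stands. The module is installed in compiled form; this text tells all that it offers.
- The arm moves only by the tool drive_tool, never from a script. Its argument "targets" is a list of rows, each an object of numbers: "dx", "dy", "dz": the shift along the tool's x, y, z as a fraction of full scale; "yaw": the turn about the tool's z as a fraction of full scale; "fingers": the closure, from 0 (fully open) to 1 (shut). In form: [{"dx": .., "dy": .., "dz": .., "yaw": .., "fingers": ..}, ...]. A call has 1 to 20 rows; each row shifts and turns the commanded pose from where the row before left it, along the tool's axes as they then stand; what a row does not reach is not made up. Full scale, the value 1, is 0.1 m for a shift and 90 degrees for a turn. A row lasts 1/10 s, in which the tool goes at most 50 mm and 8.59 degrees, less where a joint would pass 70% of its speed; a pose out of reach is approached as far as the arm can. A call with a number of a shift or a turn outside -1 to 1 is refused whole. A call with a gripper value outside its range is refused whole. The fingers move at their own pace and stop on an object; "squeeze" is the grip in N (left out, the last holds). Time passes only in rows, so rows that do not move let the fingers close. It gives the time, the measured TCP pose, the force, the opening and the grip force at its end, in the units of the state.
- readout.observe(): the state, without advancing time (a new reading comes with each control period).
- grab_frame(name): name is "side" or "top"; returns the picture (420x560x3 uint8, blue, green, red); there is no depth.
- camera_info(name): a dict with "fx", "fy", "cx", "cy" (pixels), "T" (4x4, takes a point from camera to world coordinates). Camera axes: x right, y up, looking along -z (the intrinsics and any distortion apply to the point x, -y, -z); pixel columns grow to the right and rows downward; lengths in m; the calibration is good to about 2 mm. A picture is of the moment at which its call begins. camera_info takes no time and is no camera call.
- workorder.job_done(): hands the job in; it is judged then, once.
The state is a dict: "clock": time; "qpos": joint angles; "qd": joint speeds; "joint_efforts": joint torques, N m; "position": TCP position; "tool_rot": TCP orientation; "force": force on the tool from outside, world axes, zero at the start; "moment": the same for the moment, N m; "grip_width": finger opening in m; "finger_force": force on a finger pad.
Only numpy, scipy, OpenCV 4.12 (cv2) and the standard library are available. Lean on these libraries where they do the work, as an engineer would, in place of code of your own. Each camera call takes 0.05 s, during which the arm holds its last target. There are 200 camera calls.

TASK

Put the round rubbing pad, the brush, the square printing block and the jar each into the felt-lined tray that matches its shape and size, so that each lies flat on the felt inside the rim, right way up as it is now. Set each one down rather than dropping it, keep the jar upright all the way, and leave the blue bowl and the mallet where they are.

Things in the scene. Friction and masses are not known exactly. Their poses are not given: they have to be found in the camera images.
- baren: Round printer's rubbing pad covered in bamboo sheath: a flat disc 96 mm across and 10 mm thick, with a straight handle bar across the middle of its top, 80 mm long (along its x), 22 mm wide (along its y), from 10 to 34 mm above its underside. Loose, about 0.12 kg. Origin: centre of its underside, z up. Pinch the bar across its width.
- brush: Rectangular printing brush standing on its dark bristles: bristle pack to 18 mm, then a pale wood back 100 mm long (along its x), 42 mm wide (along its y), from 18 to 34 mm, then a wood grip ridge 74 mm long (x), 24 mm wide (y), from 34 to 54 mm above its underside. Rigid, loose, about 0.13 kg. Origin: centre of its underside, z up.
- block: Square carved printing block of wood, 60 x 60 mm and 30 mm thick, dark carved lines on its upper face, sides along its x and y. Loose, about 0.11 kg. Origin: centre of its underside, z up.
- jar: Upright white ceramic jar with a fixed wooden lid: body 48 mm across up to 46 mm, lid 43 mm across from 46 to 56 mm above its underside. Loose, about 0.16 kg. Origin: centre of its underside, z up along its axis.
- baren_tray: Fixed shallow light-wood tray lined with grey felt, lying on the bench. Origin: centre of its underside, z up. Felt floor 3 mm above the bench, rim top 9 mm above the bench, rim 7 mm thick. The large round one: recess 114 mm across, 128 mm outside. It belongs to the rubbing pad.
- brush_tray: Fixed shallow light-wood tray lined with grey felt, lying on the bench. Origin: centre of its underside, z up. Felt floor 3 mm above the bench, rim top 9 mm above the bench, rim 7 mm thick. The oblong one: recess 116 mm (along its x) by 58 mm (along its y), outside 130 x 72 mm. It belongs to the brush.
- block_tray: Fixed shallow light-wood tray lined with grey felt, lying on the bench. Origin: centre of its underside, z up. Felt floor 3 mm above the bench, rim top 9 mm above the bench, rim 7 mm thick. The square one: recess 76 x 76 mm with sides along its x and y, outside 90 x 90 mm. It belongs to the printing block.
- jar_tray: Fixed shallow light-wood tray lined with grey felt, lying on the bench. Origin: centre of its underside, z up. Felt floor 3 mm above the bench, rim top 9 mm above the bench, rim 7 mm thick. The small round one: recess 66 mm across, 80 mm outside. It belongs to the jar.
- bowl: Bystander: blue ceramic bowl, 100 mm across, 45 mm high, at the far edge of the work beyond the tools. Origin: centre of its underside.
- mallet: Bystander: wooden mallet lying flat at the robot's right (-y), outside the tools and trays; handle towards its -x, head towards its +x, about 260 mm long and 26 mm thick. Origin: on its underside, about mid-length.
Mind the look-alikes: they are no part of the job. What is shaped like the jar_tray but yellow is not meant.

How it is judged:
By the outcome, as a careful person would: the job done as asked, in the order asked, and still so for the second after the job is handed in, with the robot touching nothing.
It also fails if it takes over 112 s, if anything falls off the work surface, if the arm or the gripper's body presses on something with over 40 N, if the wrist force passes 120 N, or if a joint passes its speed limit or range.

## Working session

There is one attempt and no reset: what is moved stays moved. The work goes in short steps, Python scripts to look and compute and a tool call to move; the robot and the scene stay as the last step left them, time stands still between calls to the robot, and variables do not carry over. Pictures are saved under pics/ and viewed, at most 14 in all, crops included, and the job is handed in when it is done.

Besides the shell and the picture viewer there is one more tool, called after ">>>" by a JSON object that holds its "op" and its "data". drive_tool: Moves the arm, as the interface text tells. Shift numbers are shares of 0.1 m and turn numbers shares of 90 degrees, none past 1 either way. Its arguments: {"type":"object","properties":{"targets":{"type":"array","items":{"type":"object","properties":{"dx":{"type":"number","minimum":-1,"maximum":1},"dy":{"type":"number","minimum":-1,"maximum":1},"dz":{"type":"number","minimum":-1,"maximum":1},"yaw":{"type":"number","minimum":-1,"maximum":1},"fingers":{"type":"number"}}}},"squeeze":{"type":"number"}},"required":["targets"]}

```bash
mkdir -p pics; python3 - <<'E'
from workcell import readout, grab_frame, camera_info, bot
import cv2
for n in("top","side"):
    cv2.imwrite(f"pics/{n}0.png",cv2.resize(grab_frame(n),(800,600),interpolation=cv2.INTER_CUBIC))
    print(camera_info(n))
print(bot.pinch_z,[a for a in dir(bot) if a[0]!='_']); print(readout.observe())
E
```

```text
{'fx': 379.4033942575452, 'fy': 379.4033942575452, 'cx': 276.29830004261476, 'cy': 205.73571867930838, 'T': array([[ 0.01465002,  0.98652652, -0.16294418,  0.3742632 ],
       [-0.9993872 ,  0.019628  ,  0.02898231, -0.04031901],
       [ 0.03179008,  0.16241974,  0.98620952,  1.24265408],
       [ 0.        ,  0.        ,  0.        ,  1.        ]])}
{'fx': 383.0420663642915, 'fy': 383.0420663642915, 'cx': 276.74283624433264, 'cy': 207.9132309976491, 'T': array([[-0.77154282,  0.48193566, -0.41528266,  0.12375678],
       [-0.63610456, -0.57453748,  0.51505114,  0.49002292],
       [ 0.00962606,  0.6615472 ,  0.74984174,  0.85399185],
       [ 0.        ,  0.        ,  0.        ,  1.        ]])}
0.0187 ['IKError', 'pinch_z']
{'clock': 0.1, 'qpos': array([ 1.14380481,  0.52190756, -0.03633155,  1.59992426,  0.0211834 ,
        1.02108406, -0.11276993]), 'qd': array([ 0.00140086, -0.00172795,  0.00062004, -0.00225383,  0.00012386,
        0.00012435, -0.00162514]), 'joint_efforts': array([ 4.36015907e-03, -9.28490996e+01,  1.98425800e+00, -3.70532584e+01,
        1.81558763e-02,  5.28312841e-03,  4.78291838e-05]), 'position': array([ 0.21817198, -0.58538435,  0.230822  ]), 'tool_rot': array([-3.14065482e+00,  4.81015310e-05,  3.56805033e-01]), 'force': array([ 0.58360134,  1.07312756, -0.99662679]), 'moment': array([-0.0223281 , -0.03633551,  0.01981218]), 'finger_force': 0.0, 'grip_width': 0.08511520390331152}
```

View pics/top0.png

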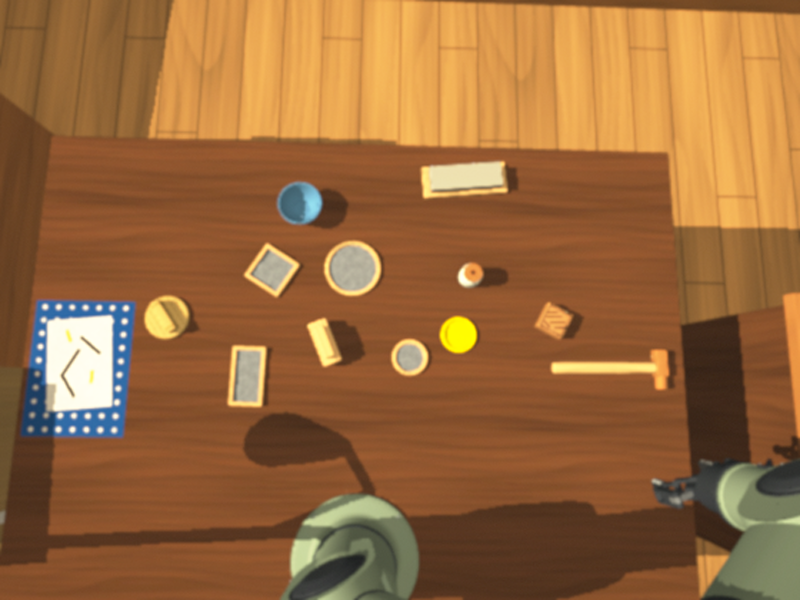

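View pics/side0.png

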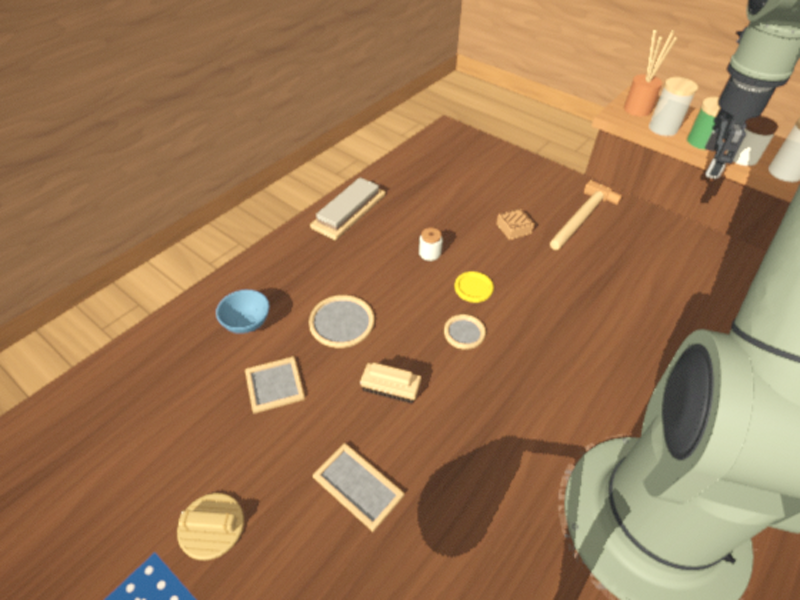

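The top view (800x600) shows these items:
- **Tools:** baren (167,317), brush (325,342), block (554,320), jar (470,274).
- **Trays:** baren tray (353,268), brush tray (248,376), block tray (272,270), jar tray (410,357).
- **Could be mistaken for these:** the yellow dish (458,335) for the jar tray, and the whetstone on its board (465,179) for the brush or brush tray. The bowl is at (300,203) and the mallet at (610,368).

I choose the grey-felt small round tray at (410,357) for the jar.

```bash
python3 - <<'E'
from workcell import grab_frame
import cv2
f=grab_frame("top"); cv2.imwrite("pics/raw_top.png",f)
for n,x in(("L",95),("R",255)):
    cv2.imwrite(f"pics/top_{n}.png",cv2.resize(f[165:285,x:x+160],(800,600),interpolation=cv2.INTER_CUBIC))
E
```

```text
(no output)
```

View pics/top_L.png

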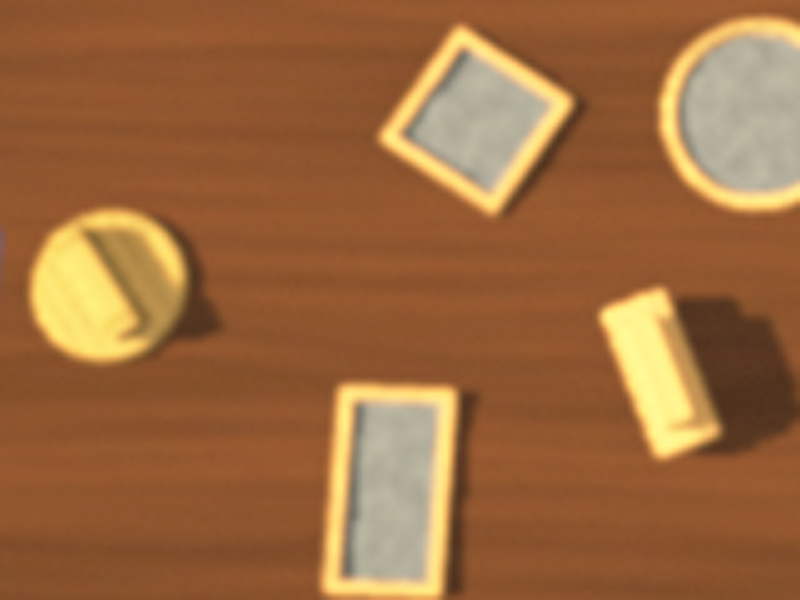

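View pics/top_R.png

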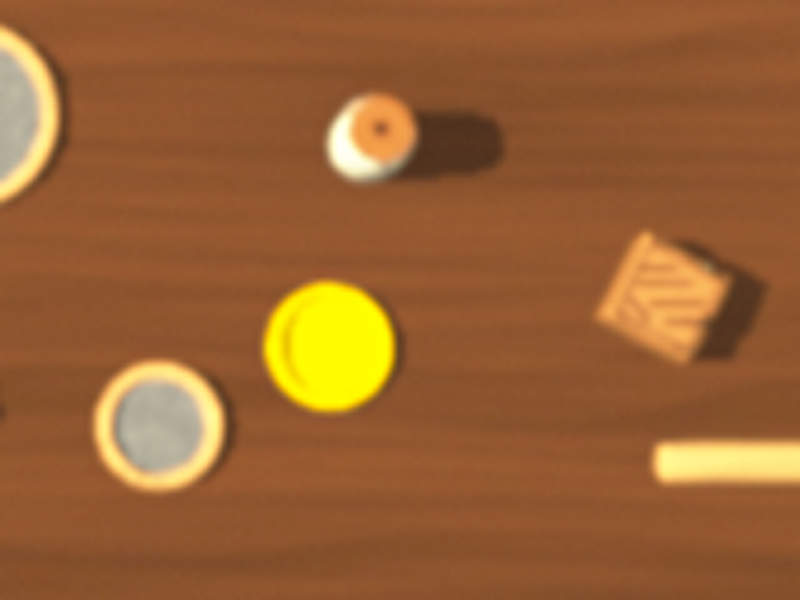

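Left crop: baren disc spans x 30–188, y 208–362. Block tray corners are (461,25),(577,102),(496,215),(380,138), brush tray corners (340,384),(459,387),(443,597),(323,593), and the brush back is (599,313),(667,288),(721,433),(660,460). Right crop: jar lid (384,129), grey jar tray (161,426), block outline (648,232),(733,282),(688,364),(597,318). The yellow dish at (330,346) is the look-alike, so I leave it out.

```bash
cat > h.py <<'E'
import numpy as np, cv2, json
from scipy.optimize import least_squares
from workcell import readout, grab_frame, camera_info
def proj(P,cam):
    c=camera_info(cam); q=(np.c_[P,np.ones(len(P))]@np.linalg.inv(c["T"]).T)
    return np.c_[c["cx"]-c["fx"]*q[:,0]/q[:,2], c["cy"]+c["fy"]*q[:,1]/q[:,2]]
def box(lx,ly,z0,z1): return np.array([[a*lx/2,b*ly/2,z] for z in(z0,z1) for a,b in((1,1),(-1,1),(-1,-1),(1,-1))])
def cyl(d,z0,z1):
    t=np.linspace(0,2*np.pi,60,endpoint=False); return np.vstack([np.c_[d/2*np.cos(t),d/2*np.sin(t),0*t+z] for z in(z0,z1)])
def place(P,p):
    c,s=np.cos(p[2]),np.sin(p[2]); return P@np.array([[c,s,0],[-s,c,0],[0,0,1]])+[p[0],p[1],0]
def fit(P,obs,p0,dirs):
    D=np.c_[np.cos(dirs),np.sin(dirs)]; s=(obs@D.T).max(0)
    r=least_squares(lambda p:(proj(place(P,p),"top")@D.T).max(0)-s,p0); return r.x,np.sqrt(np.mean(r.fun**2))
def go(x,y,z,yaw):
    s=readout.observe(); p=s["position"]; a=s["tool_rot"][2]; d=np.array([x,y,z])-p
    dy=(yaw-a+np.pi/2)%np.pi-np.pi/2   # gripper symmetric under half turn
    t=[d[0]*np.cos(a)+d[1]*np.sin(a), d[0]*np.sin(a)-d[1]*np.cos(a), -d[2]]
    print("total units dx,dy,dz,yaw (shift w/o turn first):",np.round(np.array(t)/.1,3),round(-dy/(np.pi/2),3),"q7",round(s["qpos"][6],2),"t",s["clock"])
E
cat > m.py <<'E'
from h import *
L=lambda a:(np.array(a,float)+.5)/5-.5+[95,165]; R=lambda a:(np.array(a,float)+.5)/5-.5+[255,165]
al=np.linspace(0,2*np.pi,72,endpoint=False); ax=np.arange(4)*np.pi/2
ext=lambda l,r,t,b:[[l,(t+b)/2],[r,(t+b)/2],[(l+r)/2,t],[(l+r)/2,b]]
J={"baren":(cyl(.096,0,.01),L(ext(30,188,208,362)),ax),
"brush":(np.vstack([box(.1,.042,.018,.034),box(.074,.024,.034,.054)]),L([(599,313),(667,288),(721,433),(660,460)]),al),
"block":(box(.06,.06,0,.03),R([(648,232),(733,282),(688,364),(597,318)]),al),
"jar":(cyl(.043,.056,.056),R(ext(350,419,93,165)),ax),
"baren_tray":(cyl(.128,0,.009),L(ext(659,861,16,212)),ax),
"brush_tray":(box(.13,.072,0,.009),L([(340,384),(459,387),(443,597),(323,593)]),al),
"block_tray":(box(.09,.09,0,.009),L([(461,25),(577,102),(496,215),(380,138)]),al),
"jar_tray":(cyl(.08,0,.009),R(ext(94,228,359,492)),ax)}
T=camera_info("top")
G={}
for n,(P,o,d) in J.items():
    m=o.mean(0); b=None
    x0=.545-(m[1]-210)/311; y0=-.04-(m[0]-280)/311
    for w in np.arange(0,3.1,.4):
        r=fit(P,o,[x0,y0,w],d)
        if b is None or r[1]<b[1]: b=r
    p=b[0]; p[2]=(p[2]+np.pi/2)%np.pi-np.pi/2
    # baren bar direction from its top edge, read at (87,231)-(145,320), z=.034
    G[n]=p; print(n,p.round(4),round(b[1],2),"r",np.hypot(*p[:2]).round(3))
c=T
def ray(uv,z):
    d=c["T"][:3,:3]@[(uv[0]-c["cx"])/c["fx"],-(uv[1]-c["cy"])/c["fy"],-1]; o=c["T"][:3,3]; return o+d*(z-o[2])/d[2]
a,b=[ray(L([q])[0],.034) for q in((87,231),(145,320))]
w=np.arctan2(*(b-a)[1::-1]); G["baren"][2]=(w+np.pi/2)%np.pi-np.pi/2; print("baren yaw",G["baren"][2])
json.dump({k:list(v) for k,v in G.items()},open("g.json","w"))
J["jar"]=(cyl(.048,0,.046),)
J["bar"]=(box(.08,.022,.01,.034),); G["bar"]=G["baren"]
rows=[]
f={k:cv2.resize(grab_frame(k),None,fx=4,fy=4,interpolation=cv2.INTER_CUBIC) for k in("top","side")}
for k in f:
    for n in J:
        h=cv2.convexHull(((proj(place(J[n][0],G[n]),k)+.5)*4-.5).astype(np.float32)).astype(int)
        cv2.polylines(f[k],[h],True,(255,0,255),1,cv2.LINE_AA)
cv2.imwrite("pics/ov_top.png",cv2.resize(f["top"][640:1160,380:1660],(800,325),interpolation=cv2.INTER_AREA))
cv2.imwrite("pics/ov_side.png",cv2.resize(f["side"][540:1600,460:1560],(622,600),interpolation=cv2.INTER_AREA))
E
python3 m.py
```

```text
baren [0.5164 0.4407 1.1593] 0.38 r 0.679
brush [0.464  0.0803 0.4029] 0.26 r 0.471
block [ 0.5222 -0.4428 -0.5153] 0.32 r 0.685
jar [ 0.6237 -0.2516 -0.5106] 0.48 r 0.673
baren_tray [ 0.639   0.0228 -1.4408] 0.7 r 0.639
brush_tray [ 0.3882  0.2515 -0.0213] 0.48 r 0.463
block_tray [ 0.6309  0.2086 -0.566 ] 0.28 r 0.664
jar_tray [ 0.4348 -0.1129 -1.5579] 0.95 r 0.449
baren yaw 0.630560338719004
```

View pics/ov_top.png

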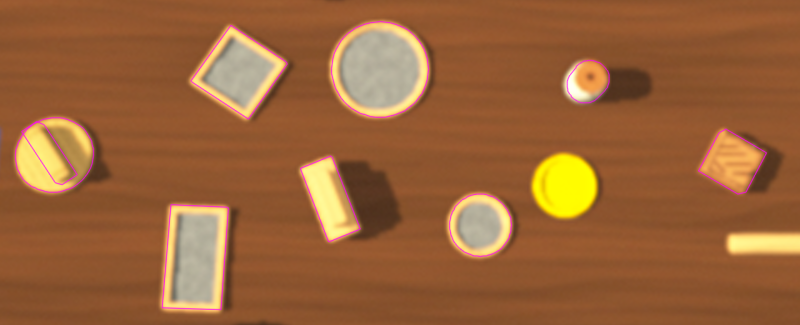

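View pics/ov_side.png

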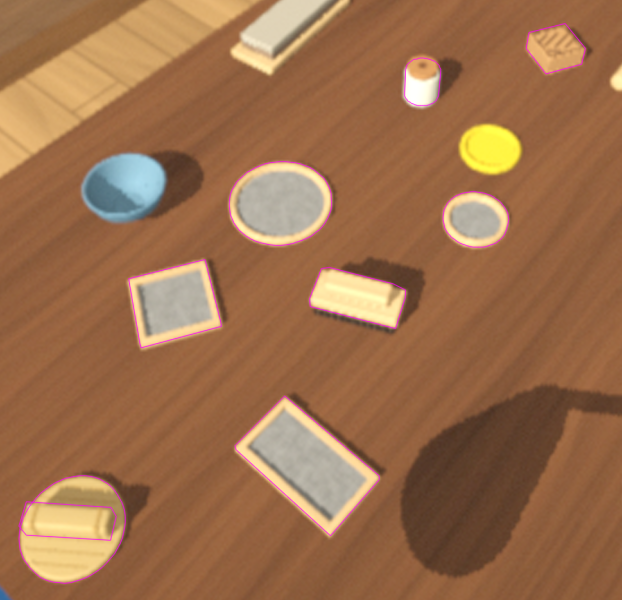

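The overlays match in both views, with only the bar's yaw slightly uncertain. Moving to the baren.

>>> {"op": "drive_tool", "data": {"targets": [{"dx": 0.323, "dy": -0.253, "fingers": 0}, {"dx": 0.323, "dy": -0.253}, {"dx": 0.323, "dy": -0.253}, {"dx": 0.323, "dy": -0.253}, {"dx": 0.323, "dy": -0.253}, {"dx": 0.323, "dy": -0.253}, {"dx": 0.323, "dy": -0.253}, {"dx": 0.323, "dy": -0.253}, {"dx": 0.323, "dy": -0.253}, {"dx": 0.323, "dy": -0.253}, {"dx": 0.323, "dy": -0.253}, {"dx": 0.323, "dy": -0.253}, {"dx": 0.323, "dy": -0.253}, {"dx": 0.323, "dy": -0.253}], "squeeze": 35}}

```text
invalid input
```

>>> {"op": "drive_tool", "data": {"targets": [{"dx": 0.144, "dy": -0.386}, {"dx": 0.144, "dy": -0.386}, {"dx": 0.144, "dy": -0.386}, {"dx": 0.144, "dy": -0.386}, {"dx": 0.144, "dy": -0.386}, {"dx": 0.144, "dy": -0.386}, {"dx": 0.144, "dy": -0.386}, {"dx": 0.144, "dy": -0.386}, {"dx": 0.144, "dy": -0.386}, {"dx": 0.144, "dy": -0.386}, {"dx": 0.144, "dy": -0.386}, {"dx": 0.144, "dy": -0.386}, {"dx": 0.144, "dy": -0.386}, {"yaw": -0.058}, {"yaw": -0.058}, {"yaw": -0.058}, {}, {}]}}

```text
invalid input
```

```bash
python3 -c "
from h import *
go(.5164,.4407,.1,.6306);print(readout.observe()['position'],readout.observe()['tool_rot'])"
```

```text
total units dx,dy,dz,yaw (shift w/o turn first): [ 6.378 -8.574  1.31 ] -0.174 q7 -0.11 t 0.25
[ 0.21820625 -0.58550655  0.23102415] [-3.14103784e+00  7.26302047e-05  3.56768450e-01]
```

>>> {"op": "drive_tool", "data": {"targets": [{"dx": 0.323, "dy": -0.253, "dz": 0, "yaw": 0, "fingers": 0}, {"dx": 0.323, "dy": -0.253, "dz": 0, "yaw": 0, "fingers": 0}, {"dx": 0.323, "dy": -0.253, "dz": 0, "yaw": 0, "fingers": 0}, {"dx": 0.323, "dy": -0.253, "dz": 0, "yaw": 0, "fingers": 0}, {"dx": 0.323, "dy": -0.253, "dz": 0, "yaw": 0, "fingers": 0}, {"dx": 0.323, "dy": -0.253, "dz": 0, "yaw": 0, "fingers": 0}, {"dx": 0.323, "dy": -0.253, "dz": 0, "yaw": 0, "fingers": 0}, {"dx": 0.323, "dy": -0.253, "dz": 0, "yaw": 0, "fingers": 0}, {"dx": 0.323, "dy": -0.253, "dz": 0, "yaw": 0, "fingers": 0}, {"dx": 0.323, "dy": -0.253, "dz": 0, "yaw": 0, "fingers": 0}, {"dx": 0.323, "dy": -0.253, "dz": 0, "yaw": 0, "fingers": 0}, {"dx": 0.323, "dy": -0.253, "dz": 0, "yaw": 0, "fingers": 0}, {"dx": 0.323, "dy": -0.253, "dz": 0, "yaw": 0, "fingers": 0}, {"dx": 0.323, "dy": -0.253, "dz": 0, "yaw": 0, "fingers": 0}], "squeeze": 35}}

```text
clock: 1.65
position: [0.519, -0.0943, 0.2314]
tool_rot: [3.142, -0.0, 0.357]
force: [1.2, -0.5, -0.3]
grip_width: 0.0853
finger_force: 0.0
```

>>> {"op": "drive_tool", "data": {"targets": [{"dx": 0.17, "dy": -0.456, "dz": 0, "yaw": 0, "fingers": 0}, {"dx": 0.17, "dy": -0.456, "dz": 0, "yaw": 0, "fingers": 0}, {"dx": 0.17, "dy": -0.456, "dz": 0, "yaw": 0, "fingers": 0}, {"dx": 0.17, "dy": -0.456, "dz": 0, "yaw": 0, "fingers": 0}, {"dx": 0.17, "dy": -0.456, "dz": 0, "yaw": 0, "fingers": 0}, {"dx": 0.17, "dy": -0.456, "dz": 0, "yaw": 0, "fingers": 0}, {"dx": 0.17, "dy": -0.456, "dz": 0, "yaw": 0, "fingers": 0}, {"dx": 0.17, "dy": -0.456, "dz": 0, "yaw": 0, "fingers": 0}, {"dx": 0.17, "dy": -0.456, "dz": 0, "yaw": 0, "fingers": 0}, {"dx": 0.17, "dy": -0.456, "dz": 0, "yaw": 0, "fingers": 0}, {"dx": 0.17, "dy": -0.456, "dz": 0, "yaw": 0, "fingers": 0}, {"dx": 0, "dy": 0, "dz": 0.4, "yaw": -0.087, "fingers": 0}, {"dx": 0, "dy": 0, "dz": 0.4, "yaw": -0.087, "fingers": 0}, {"dx": 0, "dy": 0, "dz": 0.4, "yaw": 0, "fingers": 0}, {"dx": 0, "dy": 0, "dz": 0.1, "yaw": 0, "fingers": 0}, {"dx": 0, "dy": 0, "dz": 0, "yaw": 0, "fingers": 0}]}}

```text
clock: 3.25
position: [0.518, 0.4391, 0.1004]
tool_rot: [3.141, 0.002, 0.629]
force: [-0.8, 0.7, 1.1]
grip_width: 0.0856
finger_force: 0.0
```

```bash
python3 -c "
from h import *
go(.5164,.4407,.014,.6306)"
```

```text
total units dx,dy,dz,yaw (shift w/o turn first): [-0.003 -0.022  0.864] -0.001 q7 -1.97 t 3.25
```

>>> {"op": "drive_tool", "data": {"targets": [{"dx": 0, "dy": -0.022, "dz": 0.2, "yaw": 0, "fingers": 0}, {"dx": 0, "dy": 0, "dz": 0.2, "yaw": 0, "fingers": 0}, {"dx": 0, "dy": 0, "dz": 0.2, "yaw": 0, "fingers": 0}, {"dx": 0, "dy": 0, "dz": 0.16, "yaw": 0, "fingers": 0}, {"dx": 0, "dy": 0, "dz": 0.1, "yaw": 0, "fingers": 0}, {"dx": 0, "dy": 0, "dz": 0, "yaw": 0, "fingers": 1}, {"dx": 0, "dy": 0, "dz": 0, "yaw": 0, "fingers": 1}, {"dx": 0, "dy": 0, "dz": 0, "yaw": 0, "fingers": 1}, {"dx": 0, "dy": 0, "dz": 0, "yaw": 0, "fingers": 1}, {"dx": 0, "dy": 0, "dz": 0, "yaw": 0, "fingers": 1}, {"dx": 0, "dy": 0, "dz": 0, "yaw": 0, "fingers": 1}, {"dx": 0, "dy": 0, "dz": 0, "yaw": 0, "fingers": 1}, {"dx": 0, "dy": 0, "dz": 0, "yaw": 0, "fingers": 1}]}}

```text
clock: 4.55
position: [0.5174, 0.4416, 0.0162]
tool_rot: [-3.142, -0.001, 0.63]
force: [-1.3, -0.7, 7.4]
grip_width: 0.0213
finger_force: 35.3
```

>>> {"op": "drive_tool", "data": {"targets": [{"dx": 0, "dy": 0, "dz": -0.2, "yaw": 0, "fingers": 1}, {"dx": 0, "dy": 0, "dz": -0.3, "yaw": 0, "fingers": 1}, {"dx": 0, "dy": 0, "dz": -0.3, "yaw": 0, "fingers": 1}, {"dx": -0.148, "dy": 0.41, "dz": 0, "yaw": 0, "fingers": 1}, {"dx": -0.148, "dy": 0.41, "dz": 0, "yaw": 0, "fingers": 1}, {"dx": -0.148, "dy": 0.41, "dz": 0, "yaw": 0, "fingers": 1}, {"dx": -0.148, "dy": 0.41, "dz": 0, "yaw": 0, "fingers": 1}, {"dx": -0.148, "dy": 0.41, "dz": 0, "yaw": 0, "fingers": 1}, {"dx": -0.148, "dy": 0.41, "dz": 0, "yaw": 0, "fingers": 1}, {"dx": -0.148, "dy": 0.41, "dz": 0, "yaw": 0, "fingers": 1}, {"dx": -0.148, "dy": 0.41, "dz": 0, "yaw": 0, "fingers": 1}, {"dx": -0.148, "dy": 0.41, "dz": 0, "yaw": 0, "fingers": 1}, {"dx": -0.148, "dy": 0.41, "dz": 0, "yaw": 0, "fingers": 1}, {"dx": 0, "dy": 0, "dz": 0, "yaw": 0, "fingers": 1}, {"dx": 0, "dy": 0, "dz": 0, "yaw": 0, "fingers": 1}]}}

```text
clock: 6.05
position: [0.6391, 0.0218, 0.0953]
tool_rot: [-3.142, -0.0, 0.628]
force: [-0.1, 1.0, -1.6]
grip_width: 0.0213
finger_force: 34.7
```

```bash
python3 -c "
from h import *
go(.639,.0228,.0192,.6306)
cv2.imwrite('pics/a.png',cv2.resize(grab_frame('side')[180:390,130:410],(800,600),interpolation=cv2.INTER_CUBIC))"
```

```text
total units dx,dy,dz,yaw (shift w/o turn first): [ 0.005 -0.009  0.761] -0.002 q7 -1.33 t 6.05
```

View pics/a.png

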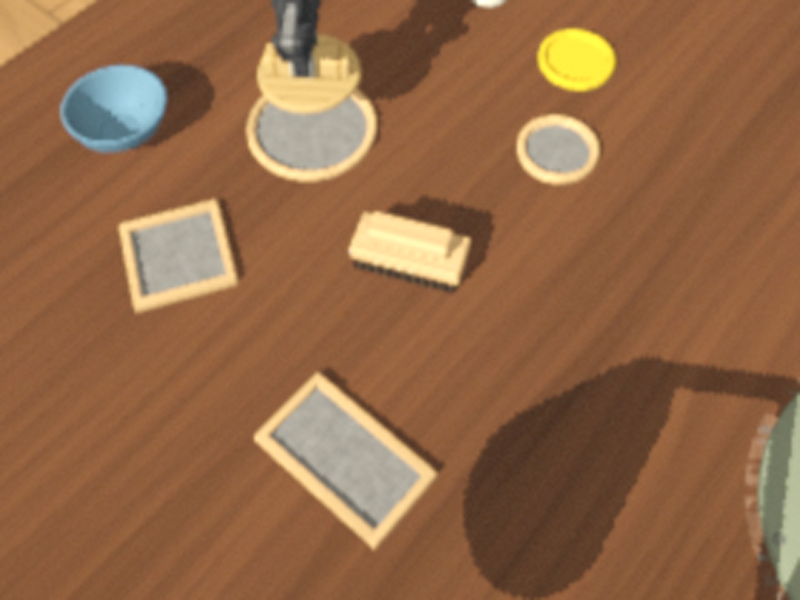

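The baren at (308,75) is held level just above its tray at (312,130). I'll set it down.

>>> {"op": "drive_tool", "data": {"targets": [{"dx": 0.005, "dy": -0.009, "dz": 0.25, "yaw": 0, "fingers": 1}, {"dx": 0, "dy": 0, "dz": 0.25, "yaw": 0, "fingers": 1}, {"dx": 0, "dy": 0, "dz": 0.15, "yaw": 0, "fingers": 1}, {"dx": 0, "dy": 0, "dz": 0.05, "yaw": 0, "fingers": 1}, {"dx": 0, "dy": 0, "dz": 0.03, "yaw": 0, "fingers": 1}, {"dx": 0, "dy": 0, "dz": 0.02, "yaw": 0, "fingers": 1}, {"dx": 0, "dy": 0, "dz": 0.01, "yaw": 0, "fingers": 1}, {"dx": 0, "dy": 0, "dz": 0, "yaw": 0, "fingers": 1}]}}

```text
clock: 6.9
position: [0.6392, 0.0238, 0.0198]
tool_rot: [3.141, -0.001, 0.63]
force: [-0.7, -0.1, -0.8]
grip_width: 0.0213
finger_force: 34.6
```

>>> {"op": "drive_tool", "data": {"targets": [{"dx": 0, "dy": 0, "dz": 0.008, "yaw": 0, "fingers": 1}, {"dx": 0, "dy": 0, "dz": 0, "yaw": 0, "fingers": 1}]}}

```text
clock: 7.1
position: [0.6392, 0.0238, 0.0191]
tool_rot: [3.141, -0.001, 0.63]
force: [-1.0, -0.8, 5.2]
grip_width: 0.0213
finger_force: 35.5
```

>>> {"op": "drive_tool", "data": {"targets": [{"dx": 0, "dy": 0, "dz": 0, "yaw": 0, "fingers": 0.5}, {"dx": 0, "dy": 0, "dz": 0, "yaw": 0, "fingers": 0.5}, {"dx": 0, "dy": 0, "dz": 0, "yaw": 0, "fingers": 0.5}, {"dx": 0, "dy": 0, "dz": 0, "yaw": 0, "fingers": 0.5}, {"dx": 0, "dy": 0, "dz": -0.1, "yaw": 0, "fingers": 0.5}, {"dx": 0, "dy": 0, "dz": -0.3, "yaw": 0, "fingers": 0.5}, {"dx": 0, "dy": 0, "dz": -0.3, "yaw": 0, "fingers": 0.5}, {"dx": 0, "dy": 0, "dz": -0.3, "yaw": 0, "fingers": 0}, {"dx": -0.27, "dy": -0.372, "dz": 0, "yaw": 0, "fingers": 0}, {"dx": -0.27, "dy": -0.372, "dz": 0, "yaw": 0, "fingers": 0}, {"dx": -0.27, "dy": -0.372, "dz": 0, "yaw": 0, "fingers": 0}, {"dx": -0.27, "dy": -0.372, "dz": 0, "yaw": 0, "fingers": 0}, {"dx": 0, "dy": 0, "dz": 0, "yaw": 0.0725, "fingers": 0}, {"dx": 0, "dy": 0, "dz": 0, "yaw": 0.0725, "fingers": 0}, {"dx": 0, "dy": 0, "dz": 0, "yaw": 0, "fingers": 0}]}}

```text
clock: 8.6
position: [0.4642, 0.0807, 0.1193]
tool_rot: [3.141, -0.001, 0.401]
force: [-0.2, 0.4, 0.3]
grip_width: 0.0856
finger_force: 0.0
```

```bash
python3 -c "
from h import *
go(.464,.0803,.012,.4029)"
```

```text
total units dx,dy,dz,yaw (shift w/o turn first): [-0.003  0.003  1.073] -0.001 q7 -1.72 t 8.6
```

>>> {"op": "drive_tool", "data": {"targets": [{"dx": 0, "dy": 0, "dz": 0.3, "yaw": 0, "fingers": 0}, {"dx": 0, "dy": 0, "dz": 0.3, "yaw": 0, "fingers": 0}, {"dx": 0, "dy": 0, "dz": 0.3, "yaw": 0, "fingers": 0}, {"dx": 0, "dy": 0, "dz": 0.113, "yaw": 0, "fingers": 0}, {"dx": 0, "dy": 0, "dz": 0, "yaw": 0, "fingers": 1}, {"dx": 0, "dy": 0, "dz": 0, "yaw": 0, "fingers": 1}, {"dx": 0, "dy": 0, "dz": 0, "yaw": 0, "fingers": 1}, {"dx": 0, "dy": 0, "dz": 0, "yaw": 0, "fingers": 1}, {"dx": 0, "dy": 0, "dz": 0, "yaw": 0, "fingers": 1}, {"dx": 0, "dy": 0, "dz": 0, "yaw": 0, "fingers": 1}]}}

```text
clock: 9.6
position: [0.4648, 0.0805, 0.0186]
tool_rot: [3.141, -0.002, 0.403]
force: [-1.5, 0.2, 9.0]
grip_width: 0.0411
finger_force: 34.5
```

>>> {"op": "drive_tool", "data": {"targets": [{"dx": 0, "dy": 0, "dz": -0.2, "yaw": 0, "fingers": 1}, {"dx": 0, "dy": 0, "dz": -0.25, "yaw": 0, "fingers": 1}, {"dx": 0, "dy": 0, "dz": -0.25, "yaw": 0, "fingers": 1}, {"dx": -0.009, "dy": -0.375, "dz": 0, "yaw": 0, "fingers": 1}, {"dx": -0.009, "dy": -0.375, "dz": 0, "yaw": 0, "fingers": 1}, {"dx": -0.009, "dy": -0.375, "dz": 0, "yaw": 0, "fingers": 1}, {"dx": -0.009, "dy": -0.375, "dz": 0, "yaw": 0, "fingers": 1}, {"dx": 0, "dy": -0.373, "dz": 0, "yaw": 0, "fingers": 1}, {"dx": 0, "dy": 0, "dz": 0, "yaw": 0.09, "fingers": 1}, {"dx": 0, "dy": 0, "dz": 0, "yaw": 0.09, "fingers": 1}, {"dx": 0, "dy": 0, "dz": 0, "yaw": 0.09, "fingers": 1}, {"dx": 0, "dy": 0, "dz": 0, "yaw": 0, "fingers": 1}, {"dx": 0, "dy": 0, "dz": 0, "yaw": 0, "fingers": 1}]}}

```text
clock: 10.9
position: [0.3875, 0.2515, 0.0878]
tool_rot: [-3.141, -0.001, -0.017]
force: [-0.3, 0.2, -1.1]
grip_width: 0.0413
finger_force: 37.5
```

```bash
python3 -c "
from h import *
go(.3882,.2515,.0216,-.0213)
cv2.imwrite('pics/b.png',cv2.resize(grab_frame('side')[180:390,130:410],(800,600),interpolation=cv2.INTER_CUBIC))"
```

```text
total units dx,dy,dz,yaw (shift w/o turn first): [0.007 0.    0.662] 0.003 q7 -2.48 t 10.9
```

View pics/b.png

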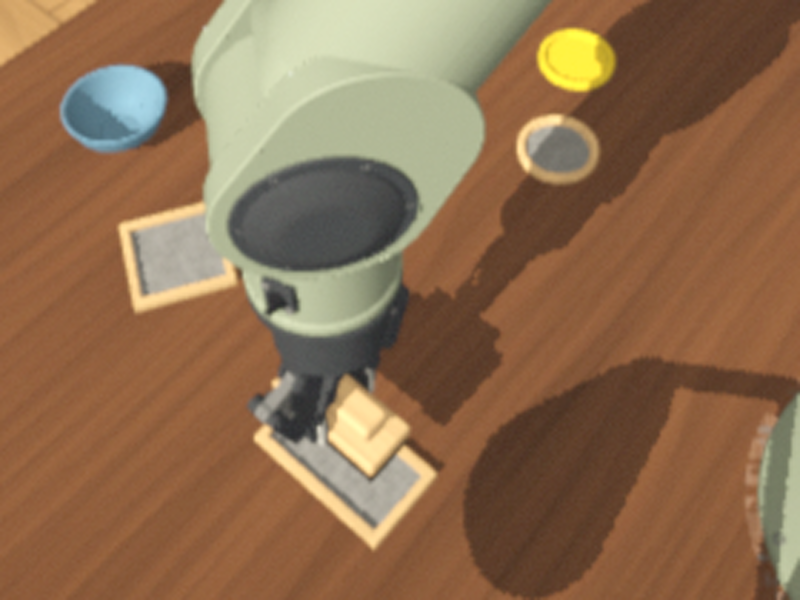

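The brush is held level over its tray, around (365,430). Joint 7 is close to its limit, so I'll back the yaw off slightly, which the tray clearance allows, and set it down.

>>> {"op": "drive_tool", "data": {"targets": [{"dx": 0.007, "dy": 0, "dz": 0, "yaw": -0.02, "fingers": 1}, {"dx": 0, "dy": 0, "dz": 0.2, "yaw": 0, "fingers": 1}, {"dx": 0, "dy": 0, "dz": 0.2, "yaw": 0, "fingers": 1}, {"dx": 0, "dy": 0, "dz": 0.15, "yaw": 0, "fingers": 1}, {"dx": 0, "dy": 0, "dz": 0.06, "yaw": 0, "fingers": 1}, {"dx": 0, "dy": 0, "dz": 0.03, "yaw": 0, "fingers": 1}, {"dx": 0, "dy": 0, "dz": 0.02, "yaw": 0, "fingers": 1}, {"dx": 0, "dy": 0, "dz": 0, "yaw": 0, "fingers": 1}]}}

```text
clock: 11.75
position: [0.3883, 0.2515, 0.0218]
tool_rot: [-3.141, -0.001, 0.01]
force: [-0.6, 0.7, -2.5]
grip_width: 0.0411
finger_force: 37.5
```

>>> {"op": "drive_tool", "data": {"targets": [{"dx": 0, "dy": 0, "dz": 0.006, "yaw": 0, "fingers": 1}, {"dx": 0, "dy": 0, "dz": 0.006, "yaw": 0, "fingers": 1}, {"dx": 0, "dy": 0, "dz": 0, "yaw": 0, "fingers": 1}]}}

```text
clock: 12.05
position: [0.3884, 0.2516, 0.0215]
tool_rot: [-3.141, -0.001, 0.01]
force: [-6.5, -3.6, 34.7]
grip_width: 0.0407
finger_force: 41.6
```

>>> {"op": "drive_tool", "data": {"targets": [{"dx": 0, "dy": 0, "dz": -0.007, "yaw": 0, "fingers": 1}, {"dx": 0, "dy": 0, "dz": 0, "yaw": 0, "fingers": 0.35}, {"dx": 0, "dy": 0, "dz": 0, "yaw": 0, "fingers": 0.35}, {"dx": 0, "dy": 0, "dz": 0, "yaw": 0, "fingers": 0.35}, {"dx": 0, "dy": 0, "dz": 0, "yaw": 0, "fingers": 0.35}, {"dx": 0, "dy": 0, "dz": -0.1, "yaw": 0, "fingers": 0.35}, {"dx": 0, "dy": 0, "dz": -0.3, "yaw": 0, "fingers": 0.35}, {"dx": 0, "dy": 0, "dz": -0.3, "yaw": 0, "fingers": 0.35}, {"dx": 0, "dy": 0, "dz": -0.3, "yaw": 0, "fingers": 0}, {"dx": 0, "dy": 0, "dz": 0, "yaw": -0.083, "fingers": 0}, {"dx": 0, "dy": 0, "dz": 0, "yaw": -0.083, "fingers": 0}, {"dx": 0, "dy": 0, "dz": 0, "yaw": -0.083, "fingers": 0}, {"dx": 0, "dy": 0, "dz": 0, "yaw": -0.083, "fingers": 0}, {"dx": 0, "dy": 0, "dz": 0, "yaw": -0.083, "fingers": 0}, {"dx": 0, "dy": 0, "dz": 0, "yaw": -0.083, "fingers": 0}, {"dx": 0, "dy": 0, "dz": 0, "yaw": -0.083, "fingers": 0}, {"dx": 0, "dy": 0, "dz": 0, "yaw": -0.083, "fingers": 0}]}}

```text
clock: 13.75
position: [0.3881, 0.2512, 0.1214]
tool_rot: [3.141, -0.0, 1.058]
force: [-0.0, -0.3, 0.3]
grip_width: 0.0857
finger_force: 0.0
```

```bash
python3 -c "
from h import *
go(.5222,-.4428,.12,1.0555)"
```

```text
total units dx,dy,dz,yaw (shift w/o turn first): [-5.39   4.573  0.014] 0.002 q7 -1.56 t 13.75
```

>>> {"op": "drive_tool", "data": {"targets": [{"dx": -0.317, "dy": 0.269, "dz": 0, "yaw": 0, "fingers": 0}, {"dx": -0.317, "dy": 0.269, "dz": 0, "yaw": 0, "fingers": 0}, {"dx": -0.317, "dy": 0.269, "dz": 0, "yaw": 0, "fingers": 0}, {"dx": -0.317, "dy": 0.269, "dz": 0, "yaw": 0, "fingers": 0}, {"dx": -0.317, "dy": 0.269, "dz": 0, "yaw": 0, "fingers": 0}, {"dx": -0.317, "dy": 0.269, "dz": 0, "yaw": 0, "fingers": 0}, {"dx": -0.317, "dy": 0.269, "dz": 0, "yaw": 0, "fingers": 0}, {"dx": -0.317, "dy": 0.269, "dz": 0, "yaw": 0, "fingers": 0}, {"dx": -0.317, "dy": 0.269, "dz": 0, "yaw": 0, "fingers": 0}, {"dx": -0.317, "dy": 0.269, "dz": 0, "yaw": 0, "fingers": 0}, {"dx": -0.317, "dy": 0.269, "dz": 0, "yaw": 0, "fingers": 0}, {"dx": -0.317, "dy": 0.269, "dz": 0, "yaw": 0, "fingers": 0}, {"dx": -0.317, "dy": 0.269, "dz": 0, "yaw": 0, "fingers": 0}, {"dx": -0.317, "dy": 0.269, "dz": 0, "yaw": 0, "fingers": 0}, {"dx": -0.317, "dy": 0.269, "dz": 0, "yaw": 0, "fingers": 0}, {"dx": -0.317, "dy": 0.269, "dz": 0, "yaw": 0, "fingers": 0}, {"dx": -0.317, "dy": 0.269, "dz": 0, "yaw": 0, "fingers": 0}, {"dx": 0, "dy": 0, "dz": 0, "yaw": 0, "fingers": 0}, {"dx": 0, "dy": 0, "dz": 0, "yaw": 0, "fingers": 0}]}}

```text
clock: 15.65
position: [0.5179, -0.4437, 0.1208]
tool_rot: [-3.141, -0.0, 1.051]
force: [-0.5, 0.7, -0.5]
grip_width: 0.085
finger_force: 0.0
```

```bash
python3 -c "
from h import *
go(.5222,-.4428,.008,1.0555)
a,b=[cv2.resize(f,(400,600),interpolation=cv2.INTER_CUBIC) for f in (grab_frame('top')[90:300,90:230],grab_frame('side')[200:410,110:250])]
cv2.imwrite('pics/c.png',np.hstack([a,b]))"
```

```text
total units dx,dy,dz,yaw (shift w/o turn first): [0.03  0.033 1.128] -0.003 q7 -0.15 t 15.65
```

View pics/c.png

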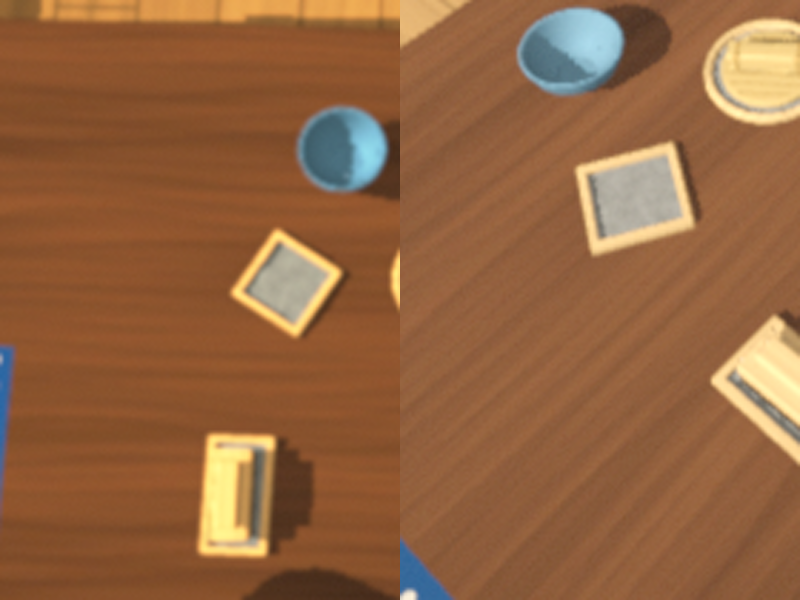

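Both placed items are inside their trays: the brush at (237,495) in the left half and the baren at (765,70) in the right half. Next, the block.

>>> {"op": "drive_tool", "data": {"targets": [{"dx": 0.03, "dy": 0.033, "dz": 0.3, "yaw": -0.003, "fingers": 0}, {"dx": 0, "dy": 0, "dz": 0.3, "yaw": 0, "fingers": 0}, {"dx": 0, "dy": 0, "dz": 0.25, "yaw": 0, "fingers": 0}, {"dx": 0, "dy": 0, "dz": 0.17, "yaw": 0, "fingers": 0}, {"dx": 0, "dy": 0, "dz": 0.07, "yaw": 0, "fingers": 0}, {"dx": 0, "dy": 0, "dz": 0, "yaw": 0, "fingers": 1}, {"dx": 0, "dy": 0, "dz": 0, "yaw": 0, "fingers": 1}, {"dx": 0, "dy": 0, "dz": 0, "yaw": 0, "fingers": 1}, {"dx": 0, "dy": 0, "dz": 0, "yaw": 0, "fingers": 1}, {"dx": 0, "dy": 0, "dz": 0, "yaw": 0, "fingers": 1}, {"dx": 0, "dy": 0, "dz": 0, "yaw": 0, "fingers": 1}]}}

```text
clock: 16.85
position: [0.5234, -0.4428, 0.0131]
tool_rot: [3.14, 0.0, 1.057]
force: [-0.5, 0.5, 8.1]
grip_width: 0.0592
finger_force: 39.0
```

>>> {"op": "drive_tool", "data": {"targets": [{"dx": 0, "dy": 0, "dz": -0.2, "yaw": 0, "fingers": 1}, {"dx": 0, "dy": 0, "dz": -0.35, "yaw": 0, "fingers": 1}, {"dx": 0, "dy": 0, "dz": -0.35, "yaw": 0, "fingers": 1}, {"dx": 0.413, "dy": -0.151, "dz": 0, "yaw": 0, "fingers": 1}, {"dx": 0.413, "dy": -0.151, "dz": 0, "yaw": 0, "fingers": 1}, {"dx": 0.413, "dy": -0.151, "dz": 0, "yaw": 0, "fingers": 1}, {"dx": 0.413, "dy": -0.151, "dz": 0, "yaw": 0, "fingers": 1}, {"dx": 0.413, "dy": -0.151, "dz": 0, "yaw": 0, "fingers": 1}, {"dx": 0.413, "dy": -0.151, "dz": 0, "yaw": 0, "fingers": 1}, {"dx": 0.413, "dy": -0.151, "dz": 0, "yaw": 0, "fingers": 1}, {"dx": 0.413, "dy": -0.151, "dz": 0, "yaw": 0, "fingers": 1}, {"dx": 0.413, "dy": -0.151, "dz": 0, "yaw": 0, "fingers": 1}, {"dx": 0.413, "dy": -0.151, "dz": 0, "yaw": 0, "fingers": 1}, {"dx": 0.413, "dy": -0.151, "dz": 0, "yaw": 0, "fingers": 1}, {"dx": 0.413, "dy": -0.151, "dz": 0, "yaw": 0, "fingers": 1}, {"dx": 0.413, "dy": -0.151, "dz": 0, "yaw": 0, "fingers": 1}, {"dx": 0.413, "dy": -0.151, "dz": 0, "yaw": 0, "fingers": 1}, {"dx": 0.413, "dy": -0.151, "dz": 0, "yaw": 0.033, "fingers": 1}, {"dx": 0, "dy": 0, "dz": 0, "yaw": 0, "fingers": 1}, {"dx": 0, "dy": 0, "dz": 0, "yaw": 0, "fingers": 1}]}}

```text
clock: 18.85
position: [0.6297, 0.2099, 0.103]
tool_rot: [3.141, -0.001, 1.008]
force: [-0.4, -0.4, -1.6]
grip_width: 0.0586
finger_force: 38.2
```

```bash
python3 -c "
from h import *
go(.6309,.2086,.0161,1.005)
cv2.imwrite('pics/d.png',cv2.resize(grab_frame('side')[180:390,130:410],(800,600),interpolation=cv2.INTER_CUBIC))"
```

```text
total units dx,dy,dz,yaw (shift w/o turn first): [-0.004  0.017  0.869] 0.002 q7 -1.23 t 18.85
```

View pics/d.png

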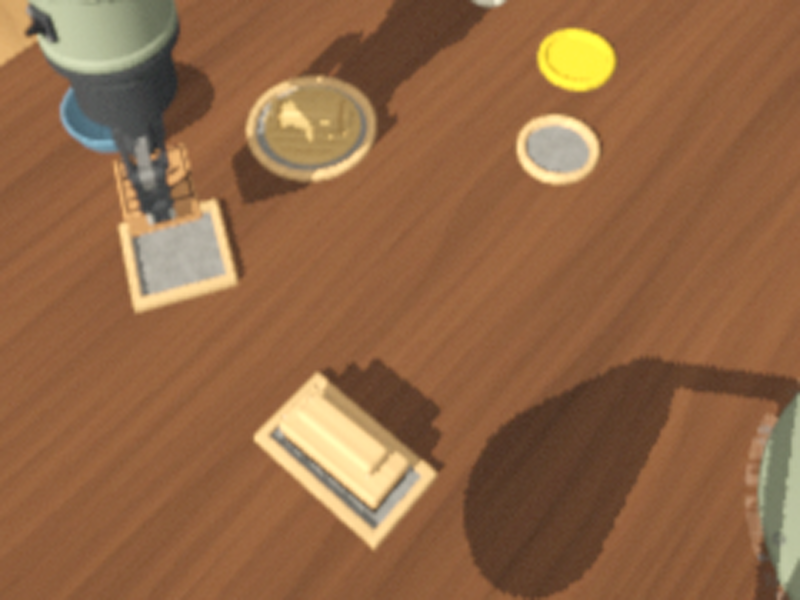

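The block is held level at (158,195), over its tray at (180,255). The brush and baren rest in their trays. Lowering it now.

>>> {"op": "drive_tool", "data": {"targets": [{"dx": -0.004, "dy": 0.017, "dz": 0.25, "yaw": 0, "fingers": 1}, {"dx": 0, "dy": 0, "dz": 0.25, "yaw": 0, "fingers": 1}, {"dx": 0, "dy": 0, "dz": 0.2, "yaw": 0, "fingers": 1}, {"dx": 0, "dy": 0, "dz": 0.1, "yaw": 0, "fingers": 1}, {"dx": 0, "dy": 0, "dz": 0.04, "yaw": 0, "fingers": 1}, {"dx": 0, "dy": 0, "dz": 0.02, "yaw": 0, "fingers": 1}, {"dx": 0, "dy": 0, "dz": 0.006, "yaw": 0, "fingers": 1}, {"dx": 0, "dy": 0, "dz": 0, "yaw": 0, "fingers": 1}]}}

```text
clock: 19.7
position: [0.6315, 0.2071, 0.0161]
tool_rot: [3.141, -0.001, 1.005]
force: [-1.0, -3.6, 3.3]
grip_width: 0.0592
finger_force: 38.7
```

>>> {"op": "drive_tool", "data": {"targets": [{"dx": 0, "dy": 0, "dz": 0, "yaw": 0, "fingers": 0.1}, {"dx": 0, "dy": 0, "dz": 0, "yaw": 0, "fingers": 0.1}, {"dx": 0, "dy": 0, "dz": 0, "yaw": 0, "fingers": 0.1}, {"dx": 0, "dy": 0, "dz": 0, "yaw": 0, "fingers": 0.1}, {"dx": 0, "dy": 0, "dz": -0.1, "yaw": 0, "fingers": 0.1}, {"dx": 0, "dy": 0, "dz": -0.3, "yaw": 0, "fingers": 0.1}, {"dx": 0, "dy": 0, "dz": -0.4, "yaw": 0, "fingers": 0}, {"dx": 0, "dy": 0, "dz": -0.3, "yaw": 0, "fingers": 0}, {"dx": -0.391, "dy": 0.239, "dz": 0, "yaw": 0, "fingers": 0}, {"dx": -0.391, "dy": 0.239, "dz": 0, "yaw": 0, "fingers": 0}, {"dx": -0.391, "dy": 0.239, "dz": 0, "yaw": 0, "fingers": 0}, {"dx": -0.391, "dy": 0.239, "dz": 0, "yaw": 0, "fingers": 0}, {"dx": -0.391, "dy": 0.239, "dz": 0, "yaw": 0, "fingers": 0}, {"dx": -0.391, "dy": 0.239, "dz": 0, "yaw": 0, "fingers": 0}, {"dx": -0.391, "dy": 0.239, "dz": 0, "yaw": 0, "fingers": 0}, {"dx": -0.391, "dy": 0.239, "dz": 0, "yaw": 0, "fingers": 0}, {"dx": -0.391, "dy": 0.239, "dz": 0, "yaw": 0, "fingers": 0}, {"dx": -0.391, "dy": 0.239, "dz": 0, "yaw": 0, "fingers": 0}]}}

```text
clock: 21.5
position: [0.6232, -0.2528, 0.1261]
tool_rot: [3.141, -0.0, 1.006]
force: [0.5, 1.3, 0.6]
grip_width: 0.0854
finger_force: 0.0
```

>>> {"op": "drive_tool", "data": {"targets": [{"dx": 0, "dy": 0, "dz": 0, "yaw": -0.0814, "fingers": 0}, {"dx": 0, "dy": 0, "dz": 0, "yaw": -0.0814, "fingers": 0}, {"dx": 0, "dy": 0, "dz": 0, "yaw": -0.0814, "fingers": 0}, {"dx": 0, "dy": 0, "dz": 0, "yaw": -0.0814, "fingers": 0}, {"dx": 0, "dy": 0, "dz": 0, "yaw": -0.0814, "fingers": 0}, {"dx": 0, "dy": 0, "dz": 0, "yaw": -0.0814, "fingers": 0}, {"dx": 0, "dy": 0, "dz": 0, "yaw": -0.0814, "fingers": 0}, {"dx": 0, "dy": 0, "dz": 0, "yaw": 0, "fingers": 0}]}}

```text
clock: 22.3
position: [0.6233, -0.2511, 0.1256]
tool_rot: [3.141, -0.0, 1.903]
force: [-0.2, -0.3, -0.5]
grip_width: 0.0853
finger_force: 0.0
```

```bash
python3 -c "
from h import *
go(.6237,-.2516,.016,1.9)"
```

```text
total units dx,dy,dz,yaw (shift w/o turn first): [-0.006  0.003  1.096] 0.002 q7 0.25 t 22.3
```

>>> {"op": "drive_tool", "data": {"targets": [{"dx": 0, "dy": 0, "dz": 0.3, "yaw": 0, "fingers": 0}, {"dx": 0, "dy": 0, "dz": 0.3, "yaw": 0, "fingers": 0}, {"dx": 0, "dy": 0, "dz": 0.25, "yaw": 0, "fingers": 0}, {"dx": 0, "dy": 0, "dz": 0.17, "yaw": 0, "fingers": 0}, {"dx": 0, "dy": 0, "dz": 0.07, "yaw": 0, "fingers": 0}, {"dx": 0, "dy": 0, "dz": 0, "yaw": 0, "fingers": 1}, {"dx": 0, "dy": 0, "dz": 0, "yaw": 0, "fingers": 1}, {"dx": 0, "dy": 0, "dz": 0, "yaw": 0, "fingers": 1}, {"dx": 0, "dy": 0, "dz": 0, "yaw": 0, "fingers": 1}, {"dx": 0, "dy": 0, "dz": 0, "yaw": 0, "fingers": 1}, {"dx": 0, "dy": 0, "dz": 0, "yaw": 0, "fingers": 1}]}}

```text
clock: 23.4
position: [0.624, -0.2512, 0.0175]
tool_rot: [3.14, 0.001, 1.9]
force: [-1.0, 0.4, 5.6]
grip_width: 0.0473
finger_force: 35.5
```

>>> {"op": "drive_tool", "data": {"targets": [{"dx": 0, "dy": 0, "dz": -0.15, "yaw": 0, "fingers": 1}, {"dx": 0, "dy": 0, "dz": -0.3, "yaw": 0, "fingers": 1}, {"dx": 0, "dy": 0, "dz": -0.2, "yaw": 0, "fingers": 1}, {"dx": 0.16, "dy": -0.112, "dz": 0, "yaw": 0, "fingers": 1}, {"dx": 0.32, "dy": -0.224, "dz": 0, "yaw": 0, "fingers": 1}, {"dx": 0.32, "dy": -0.224, "dz": 0, "yaw": 0, "fingers": 1}, {"dx": 0.32, "dy": -0.224, "dz": 0, "yaw": 0, "fingers": 1}, {"dx": 0.32, "dy": -0.224, "dz": 0, "yaw": 0, "fingers": 1}, {"dx": 0.32, "dy": -0.224, "dz": 0, "yaw": 0, "fingers": 1}, {"dx": 0.16, "dy": -0.112, "dz": 0, "yaw": 0, "fingers": 1}, {"dx": 0, "dy": 0, "dz": 0, "yaw": 0, "fingers": 1}, {"dx": 0, "dy": 0, "dz": 0, "yaw": 0, "fingers": 1}]}}

```text
clock: 24.6
position: [0.4349, -0.1131, 0.0822]
tool_rot: [3.14, 0.002, 1.901]
force: [1.0, -0.4, -1.7]
grip_width: 0.0471
finger_force: 36.8
```

```bash
python3 -c "
from h import *
go(.4348,-.1129,.0205,1.9)
cv2.imwrite('pics/e.png',cv2.resize(grab_frame('side')[180:390,150:430],(800,600),interpolation=cv2.INTER_CUBIC))"
```

```text
total units dx,dy,dz,yaw (shift w/o turn first): [0.002 0.    0.617] 0.0 q7 -0.08 t 24.6
```

View pics/e.png

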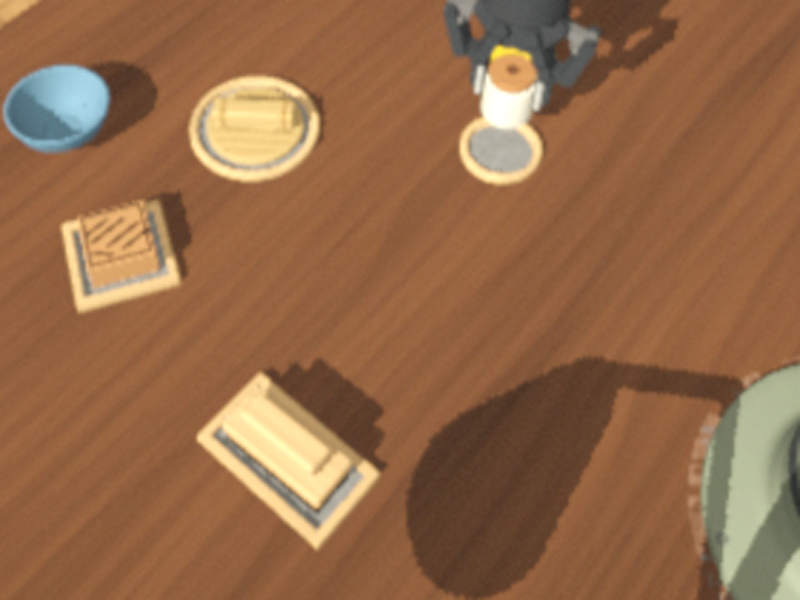

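The jar is upright at (510,90), over the grey tray at (500,150). The block (120,243), brush and baren sit inside their trays.

>>> {"op": "drive_tool", "data": {"targets": [{"dx": 0.002, "dy": 0, "dz": 0.2, "yaw": 0, "fingers": 1}, {"dx": 0, "dy": 0, "dz": 0.2, "yaw": 0, "fingers": 1}, {"dx": 0, "dy": 0, "dz": 0.12, "yaw": 0, "fingers": 1}, {"dx": 0, "dy": 0, "dz": 0.05, "yaw": 0, "fingers": 1}, {"dx": 0, "dy": 0, "dz": 0.03, "yaw": 0, "fingers": 1}, {"dx": 0, "dy": 0, "dz": 0.015, "yaw": 0, "fingers": 1}, {"dx": 0, "dy": 0, "dz": 0, "yaw": 0, "fingers": 1}]}}

```text
clock: 25.35
position: [0.4343, -0.1126, 0.0205]
tool_rot: [3.141, 0.001, 1.901]
force: [-3.8, 1.2, 8.7]
grip_width: 0.047
finger_force: 37.8
```

Contact. Releasing and retreating.

>>> {"op": "drive_tool", "data": {"targets": [{"dx": 0, "dy": 0, "dz": 0, "yaw": 0, "fingers": 0.25}, {"dx": 0, "dy": 0, "dz": 0, "yaw": 0, "fingers": 0.25}, {"dx": 0, "dy": 0, "dz": 0, "yaw": 0, "fingers": 0.25}, {"dx": 0, "dy": 0, "dz": 0, "yaw": 0, "fingers": 0.25}, {"dx": 0, "dy": 0, "dz": -0.1, "yaw": 0, "fingers": 0.25}, {"dx": 0, "dy": 0, "dz": -0.3, "yaw": 0, "fingers": 0.25}, {"dx": 0, "dy": 0, "dz": -0.4, "yaw": 0, "fingers": 0.25}, {"dx": 0, "dy": 0, "dz": -0.4, "yaw": 0, "fingers": 0.25}, {"dx": -0.3, "dy": 0.2, "dz": -0.2, "yaw": 0, "fingers": 0.25}, {"dx": -0.4, "dy": 0.2, "dz": 0, "yaw": 0, "fingers": 0.25}, {"dx": -0.4, "dy": 0.2, "dz": 0, "yaw": 0, "fingers": 0.25}, {"dx": -0.4, "dy": 0.2, "dz": 0, "yaw": 0, "fingers": 0.25}, {"dx": -0.4, "dy": 0.2, "dz": 0, "yaw": 0, "fingers": 0.25}, {"dx": 0, "dy": 0, "dz": 0, "yaw": 0, "fingers": 0.25}, {"dx": 0, "dy": 0, "dz": 0, "yaw": 0, "fingers": 0.25}]}}

```text
clock: 26.85
position: [0.5899, -0.2598, 0.1597]
tool_rot: [3.142, -0.001, 1.9]
force: [0.2, 0.7, -0.0]
grip_width: 0.0641
finger_force: 0.0
```

```bash
python3 -c "
from h import *
cv2.imwrite('pics/f.png',cv2.resize(grab_frame('side')[120:405,60:440],(800,600),interpolation=cv2.INTER_CUBIC))
cv2.imwrite('pics/g.png',cv2.resize(grab_frame('top')[130:310,90:330],(800,600),interpolation=cv2.INTER_CUBIC))"
```

```text
(no output)
```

View pics/f.png

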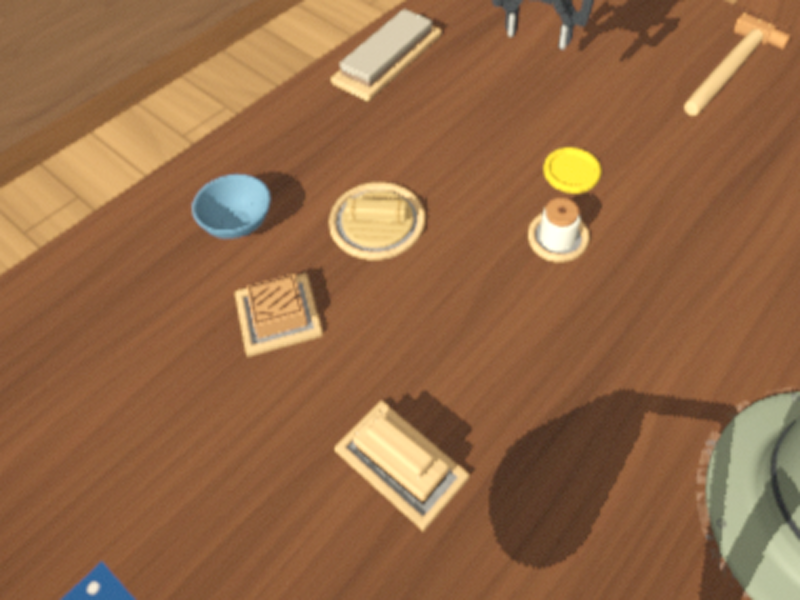

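View pics/g.png

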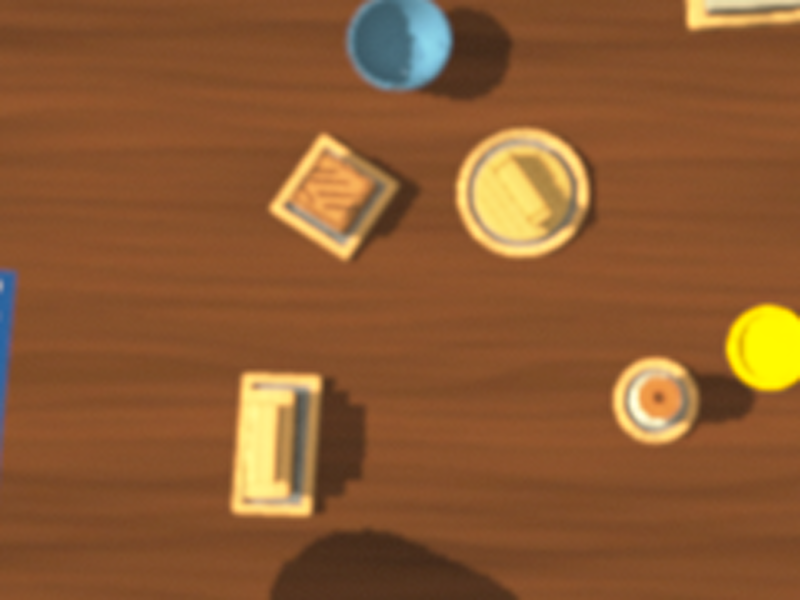

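All four are flat inside their trays: baren (523,193), block (335,193), brush (275,443) and jar (656,398). The bowl and mallet haven't moved.

```bash
python3 -c "
from workcell import workorder
print(workorder.job_done())"
```

```text
the job is handed in; nothing more can be done
None
```

The rubbing pad, brush, block and jar were each set down right way up in their matching trays, the bowl and mallet were left where they were, and the job was handed in at about 27 s; no verdict was returned.

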